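# Level the gel-casting table and set the tray on it

### The arm

A 6-joint arm with a two-finger parallel gripper is mounted at the origin on a cart in front of the work surface, level with it; the furniture and walls round the work are solid. World frame = base frame: x ahead of the robot, y to its left, z up, the work surface at z = 0. Lengths are in m, angles in rad, forces in N, time in s.
With the tool pointing down it reaches from about 0.275 to 0.875 m from the base axis. Payload 12.5 kg.
Tool frame: the origin (TCP) lies midway between the tips of the shut fingers; the grasp point (between the pads) lies 19 mm behind it; y points along the fingers, x is the direction in which the jaws open and shut, and the axes are right-handed (so a half turn about y gives the same grasp; the last joint's range is limited). The gripper opens to 85 mm and grips with 20 to 120 N. Pads are 22 mm wide; open, the fingers measure 114 mm over their backs; the gripper's body (76 mm by 85 mm) begins 54 mm behind the grasp point. The pads swing forward as they close: fully open they stand 13 mm farther back than shut.
Start: joints at [-1.429, 0.351, 1.652, -0, 1.139, -0.085], TCP at [0.124, -0.536, 0.231] pointing down, gripper open.
Joint ranges: [-2.75, 2.75], [-0.79, 2.1], [0.01, 2.65], [-1.57, 4.71], [0.07, 3.14], [-2.87, 2.87]. Speed limits (rad/s): [2.22, 2.22, 2.79, 3.14, 3.14, 3.14].

### API

Orientations are given as a rotation vector (axis times angle).
In Python, from station import r gives the robot as it stands.
- The arm moves only by the shell command python3 -m jog 'ROWS' [FORCE]. ROWS is JSON, a list of rows, each a list of 3 entries, a list of its own where there are three numbers: the shift along the tool's x, y, z as a fraction of full scale, then the turn, a rotation vector about the tool's x, y, z as a fraction of full scale, then the opening in per cent of the stroke, from 0 (shut) to 100 (fully open). A call has 1 to 20 rows; each row shifts and turns the commanded pose from where the row before left it, along the tool's axes as they then stand; what a row does not reach is not made up. Full scale, the value 1, is 2 cm for a shift and 0.1 rad for a turn. A row lasts 1/12 s, in which the tool goes at most 41.7 mm and 7.16 degrees, less where a joint would pass 70% of its speed; a pose out of reach is approached as far as the arm can. A call with a number of a shift or a turn outside -1 to 1 is refused whole. A call with a gripper value outside its range is refused whole. The fingers move at their own pace and stop on an object; FORCE is the grip in N (left out, the last holds). Time passes only in rows, so rows that do not move let the fingers close. It gives the time, the measured TCP pose, the force and the opening at its end, in the units of the state.
- r.get_obs(): the state, without advancing time (a new reading comes with each control period).
- r.snapshot(name): name is "scene" or "top"; returns a dict with "pixels" (480x640x3 uint8, blue, green, red), "z_map" (480x640 float32, m along the optical axis (not along the pixel's ray), 0 where there is no reading), "mtx" (3x3 intrinsics, pixels), "view" (4x4, takes a point from world to camera coordinates). Camera axes: x right, y down, z forward; pixel columns grow to the right and rows downward; lengths in m; the calibration is good to about 2 mm. A picture is of the moment at which its call begins.
- r.hand_in(): hands the job in, once; it reports no verdict.
The state is a dict: "t": time; "joints": joint angles; "joint_velocities": joint speeds; "joint_efforts": joint torques, N m; "eef_pos": TCP position; "eef_rot": TCP orientation; "contact_force": force on the tool from outside, world axes, zero at the start; "moment": the same for the moment, N m; "grip_width": opening from 0.0 (shut) to 1.0 (fully open).
Only numpy, scipy, OpenCV 4.12 (cv2) and the standard library are available. Lean on these libraries where they do the work, as an engineer would, in place of code of your own. Each camera call takes 0.05 s, during which the arm holds its last target. There are 200 camera calls.

### The job

Level the gel-casting table: turn its foot screws until the bubble of its round level lies wholly inside the ring. Then set the empty casting tray gently on the middle of the table, open side up and flat on the plate between the three knobs, with the bubble still inside the ring. Leave the other things on the bench where they stand.

Things in the scene. Friction and masses are not known exactly. Their poses are not given: they have to be found in the camera images.
- levelling_table: gel-casting levelling table: bare aluminium plate 155 mm (x, front to back) x 235 mm (y) x 10 mm on three foot screws, 2.7 kg, loose on the bench, each foot straight below its knob. Origin: 2.5 mm in front of the plate's centre, 42 mm below its upper face (bench height). x: from the front edge (near the robot) to the back, y left, z square to the plate. Starts 0.7 to 2 degrees out of level
- plate_middle (a point): point on the plate's upper face between the three knobs, at x -22, y 0 mm in the table's frame: where the middle of the tray goes. The upper face is about 42 mm above the bench. Axes as the table's. Fixed neighbours: a tray of tubes, 121 mm high, behind (front at world x 0.588, y -0.166 to 0.001), a hotplate, 86 mm high, to the left (front at x 0.484, y 0.208 to 0.405)
- knob_back (a point): middle of the back knob: round black ribbed knob on a foot screw, 40 mm across, 26 mm high, this point half-way up, 33 mm (28 to 38) above the plate. At x +52, y 0 mm in the table's frame. Clockwise seen from above lifts the plate here 8 mm a turn (1.27 mm per rad); anticlockwise lowers it; the knob keeps its height. Stays where left (0.08 Nm). Turns 155 degrees either side of mid travel, starts within 90 degrees of it
- knob_left (a point): middle of the front left knob: round black ribbed knob on a foot screw, 40 mm across, 26 mm high, this point half-way up, 33 mm (28 to 38) above the plate. At x -48, y +92 mm in the table's frame. Clockwise seen from above lifts the plate here 8 mm a turn (1.27 mm per rad); anticlockwise lowers it; the knob keeps its height. Stays where left (0.08 Nm). Turns 155 degrees either side of mid travel, starts within 90 degrees of it
- knob_right (a point): middle of the front right knob: round black ribbed knob on a foot screw, 40 mm across, 26 mm high, this point half-way up, 33 mm (28 to 38) above the plate. At x -48, y -92 mm in the table's frame. Clockwise seen from above lifts the plate here 8 mm a turn (1.27 mm per rad); anticlockwise lowers it; the knob keeps its height. Stays where left (0.08 Nm). Turns 155 degrees either side of mid travel, starts within 90 degrees of it
- level_ring (a point): centre of the ring mark on the round bubble level, which is fixed at the back left corner of the plate (x +45, y +80 mm in the table's frame; housing 56 mm across, 13 mm high on the plate). The thin dark ring is 20 mm across inside
- bubble_centre (a point): middle of the pale bubble, 14 mm across, in the level's dark olive vial. It drifts to the high side of the plate, 0.5 mm per milliradian of tilt (8.7 mm per degree), and takes about 1 s to settle. Wholly inside the ring when its centre is within 3 mm of the ring's centre
- tray_centre (a point): centre of the empty casting tray, half-way up. Pale grey open tray 90 mm long (x) x 56 mm wide (y) x 24 mm high, 0.13 to 0.25 kg; stiff side walls 5 mm thick along its length, dark rubber dams at the ends, small feet below. This point is 12 mm above what it stands on. It can be held from above across its 56 mm width
- timer: bystander, leave it alone: white bench timer, 58 x 58 x 18 mm; origin at the centre of its underside
- amber_vial: bystander, leave it alone: amber glass vial with black cap, standing, 22 mm across, 70 mm high; origin at the centre of its underside
- buffer_bottle: bystander, leave it alone: white screw-cap bottle, 54 mm across, 109 mm high; origin at the centre of its underside
There are look-alikes about, which are no part of the job. What is shaped like the part that bears tray_centre but turquoise is not meant.

How it is judged:
On the way, in this order (a step that is already met when the one before it is completed fails the run):
1. the table is level, with the tray still off it: the bubble rests inside the ring (horizontal distance between bubble_centre and level_ring below 0.003 m and horizontal distance between tray_centre and plate_middle above 0.1 m), for 0.4 s.
2. the tray stands flat on the middle of the plate (horizontal distance between tray_centre and plate_middle below 0.025 m and angle between the z axis of tray_centre and the z axis of plate_middle, either way round below 0.03 rad and angle between tray_centre's own z axis and vertical below 0.06 rad and z of tray_centre in the frame of plate_middle between 0.009 and 0.015 m), for 0.2 s.
At the end, for the whole second after the job is handed in: The bubble's centre lies within 3 mm of the ring's centre (bubble wholly inside the ring), and the tray stands flat on the plate, open side up, with its middle within 25 mm of the marked point between the three knobs; both at rest (all of step 2 and horizontal distance between bubble_centre and level_ring below 0.003 m and linear speed of each of casting_tray, levelling_table below 0.02 m/s); the robot touches nothing.
It fails at once if a bystander is moved more than 30 mm (distance of any of timer, amber_vial, buffer_bottle from where it was at the start of the episode above 0.03 m).
It fails at once if the tray is dropped or banged on the table (more than 50 N) (contact force between casting_tray and levelling_table above 50 N).
It also fails if it takes over 72 s, if anything falls off the work surface, if the arm or the gripper's body presses on something with over 40 N, if the wrist force passes 120 N, or if a joint passes its speed limit or range.

## Working session

There is one attempt and no reset: what is moved stays moved. The work goes in short steps, Python scripts to look and compute and a shell command to move; the robot and the scene stay as the last step left them, time stands still between calls to the robot, and variables do not carry over. Pictures are saved under pics/ and viewed, about 8 in all and at most 12, crops included, and the job is handed in when it is done.

```bash
mkdir -p pics; ls
cat > h.py <<'E'
import numpy as np, cv2
from station import r
def snap(n):
    s=r.snapshot(n); np.savez(f'/tmp/{n}.npz',**{k:np.asarray(v) for k,v in s.items()}); return s
def load(n): return np.load(f'/tmp/{n}.npz')
def w(s,u,v,z=None):
    """pixel -> world; by depth, or on plane z"""
    K=s['mtx'];T=np.linalg.inv(s['view'])
    d=np.linalg.inv(K)@[u,v,1]
    if z is None: 
        zz=s['z_map'][int(round(v)),int(round(u))]
        return T[:3,:3]@(d*zz)+T[:3,3]
    D=T[:3,:3]@d
    return T[:3,3]+D*(z-T[2,3])/D[2]
def px(s,p):
    c=s['view'][:3,:3]@np.array(p)+s['view'][:3,3]; q=s['mtx']@c; return q[:2]/q[2]
E
python3 - <<'E'
from h import *
o=r.get_obs();print(o)
for n in('top','scene'):
    s=snap(n);cv2.imwrite(f'pics/{n}0.png',s['pixels']);print(s['mtx'].tolist(),np.round(np.linalg.inv(s['view']),3).tolist())
E
```

```text
pics
{'t': 0.0, 'joints': array([-1.42859636e+00,  3.51269037e-01,  1.65242745e+00,  2.39362975e-05,
        1.13910121e+00, -8.46203839e-02]), 'joint_velocities': array([-0.00214068,  0.0015971 ,  0.00134125,  0.00064897, -0.00079843,
        0.00024008]), 'joint_efforts': array([ 1.16498839e-03, -5.06102979e+01, -2.91403824e+01, -3.32586285e-05,
        4.55120622e-03,  1.05748404e-05]), 'eef_pos': array([ 0.12365651, -0.53557708,  0.23073918]), 'eef_rot': array([-1.30711278,  1.04109254, -1.0396531 ]), 'contact_force': array([ 0.15003223, -0.16168352,  0.48967509]), 'moment': array([ 0.03830792, -0.02003747, -0.03134105]), 'grip_width': 0.9966748396057512}
[[590.3666765069474, 0.0, 318.895631032263], [0.0, 590.3666765069474, 240.26184290046265], [0.0, 0.0, 1.0]] [[0.028, -0.995, 0.091, 0.44], [-0.999, -0.03, -0.017, 0.04], [0.02, -0.09, -0.996, 1.598], [0.0, 0.0, 0.0, 1.0]]
[[511.4100198761946, 0.0, 311.81616023736547], [0.0, 511.4100198761946, 245.71716305425733], [0.0, 0.0, 1.0]] [[0.844, -0.292, 0.451, -0.048], [-0.537, -0.468, 0.702, -0.905], [0.006, -0.834, -0.551, 0.825], [0.0, 0.0, 0.0, 1.0]]
```

View pics/top0.png

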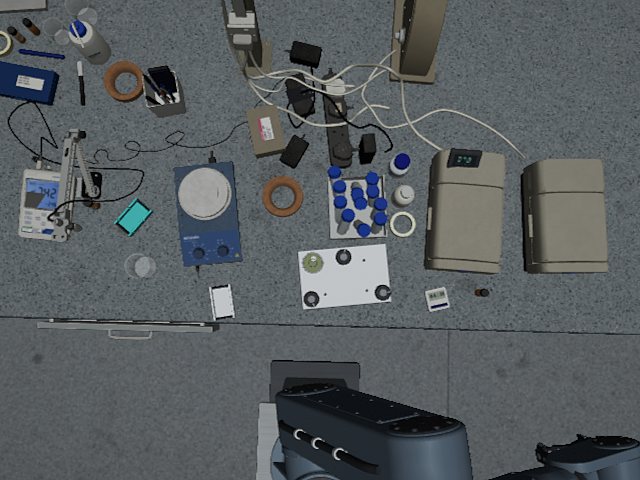

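View pics/scene0.png

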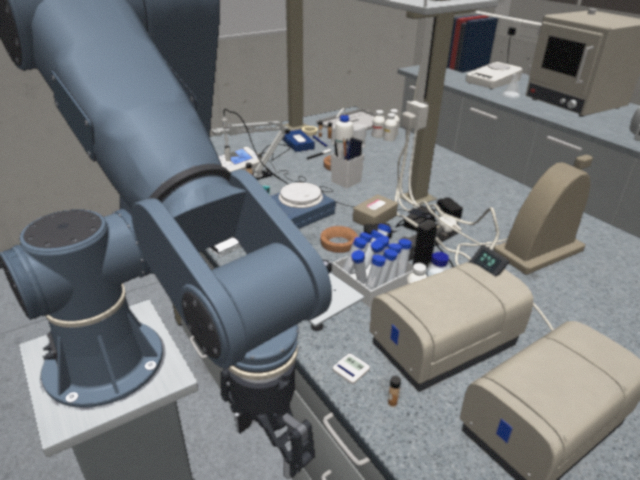

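Run:
```python
from h import *
s=load('top');im=s['pixels']
a=cv2.resize(im[235:325,200:400],None,fx=4,fy=4,interpolation=cv2.INTER_CUBIC)
b=cv2.resize(im[245:279,296:332],None,fx=12,fy=12,interpolation=cv2.INTER_CUBIC)[:230,:]
c=np.zeros((600,800,3),np.uint8);c[:360]=a
b=cv2.resize(im[250:275,300:325],(240,240),interpolation=cv2.INTER_NEAREST);c[360:600,:240]=b
b=cv2.resize(im[250:275,300:325],(240,240),interpolation=cv2.INTER_CUBIC);c[360:600,260:500]=b
cv2.imwrite('pics/c1.png',c)
for n,u,v in [('left',311,299),('right',383,292),('back',344,257),('ring',313,262),('tray',222,301),('turq',133,217),('timer',437,299),('vial',482,292),('platec',344,276),('traybody',222,303)]:
    print(n,np.round(w(s,u,v),4))
```

```text
left [0.4264 0.0296 0.0828]
right [ 0.4494 -0.1544  0.0822]
back [ 0.5361 -0.052   0.0848]
ring [0.5226 0.027  0.0541]
tray [0.4138 0.2668 0.0071]
turq [0.6334 0.5176 0.001 ]
timer [ 0.4352 -0.3072  0.02  ]
vial [ 0.4566 -0.4124  0.0729]
platec [ 0.4888 -0.056   0.0393]
traybody [0.4085 0.2664 0.0079]
```

View pics/c1.png

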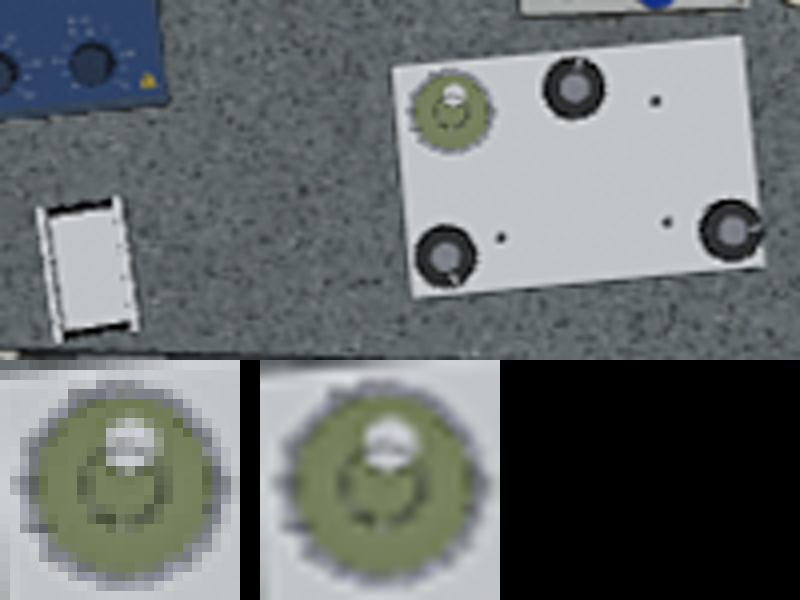

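The large crop shows the pale grey tray at about (222,302) in the full image, with white sides and dark ends. That's the one I want; the turquoise look-alike is at (133,217). The table's knobs are at (311,299), (383,292) and (344,257). The bubble sits about 4.4 px behind the ring centre, so the back of the plate is high.

```bash
cat >> h.py <<'E'
from scipy.spatial.transform import Rotation as Ro
def bubble(s,yaw=0.124,ring_guess=None):
    """sub-pixel bubble offset from housing disc centre in table frame, mm"""
    im=s['pixels'].astype(float);b,g,rr=im[...,0],im[...,1],im[...,2]
    u0,v0=px(s,ring_guess if ring_guess is not None else (0.5226,0.027,0.054))
    U,V=np.meshgrid(np.arange(640),np.arange(480));near=(np.hypot(U-u0,V-v0)<16)
    ol=(near&((g-b)>20)).astype(np.uint8)
    c=cv2.convexHull(np.argwhere(ol)[:,::-1].astype(np.int32).reshape(-1,1,2))
    (cu,cv_),(a1,a2),_=cv2.fitEllipse(c)
    inside=np.hypot(U-cu,V-cv_)<min(a1,a2)/2-1.0
    wt=np.clip((b-95)/120,0,1)*inside*(b>110)
    bu,bv=(wt*U).sum()/wt.sum(),(wt*V).sum()/wt.sum()
    d=w(s,bu,bv,.054)-w(s,cu,cv_,.054);
    x=np.array([np.cos(yaw),np.sin(yaw)]);y=np.array([-x[1],x[0]])
    print('disc',cu,cv_,a1,a2,'bub',bu,bv,'wt',wt.sum(),'offset mm table',1e3*d[:2]@x,1e3*d[:2]@y, 'ringw',w(s,cu,cv_,.054))
    return 1e3*np.array([d[:2]@x,d[:2]@y])
def state():
    o=r.get_obs();R=Ro.from_rotvec(o['eef_rot']).as_matrix()
    print('t',round(o['t'],2),'tcp',np.round(o['eef_pos'],4),'toolx',np.round(R[:,0],3),'tooly',np.round(R[:,1],3),'j6',np.round(o['joints'],2),'F',np.round(o['contact_force'],1),'g',round(o['grip_width'],3))
    return o['eef_pos'],R
def togo(p,yaw=None):
    """shift in tool units and turn to reach p with tool x at yaw (mod pi)"""
    q,R=state(); print('shift units',np.round(R.T@(np.array(p)-q)/.02,2))
    if yaw is not None:
        a=np.arctan2(R[1,0],R[0,0]);d=(yaw-a+np.pi/2)%np.pi-np.pi/2
        print('turn (tool y units; + about tool y)',round(-d/.1,2), 'level err rad', np.round(R.T@np.cross(R[:,1],[0,0,-1]),4))
E
python3 - <<'E'
from h import *
s=load('top');state();bubble(s)
im=s['pixels'];print(im[250:275,303:323,0])
T=np.linalg.inv(s['view'])
U,V=np.meshgrid(np.arange(640),np.arange(480))
P=(np.stack([U,V,np.ones_like(U)],-1)@np.linalg.inv(s['mtx']).T*s['z_map'][...,None])@T[:3,:3].T+T[:3,3]
def fit(m):
    p=P[m];p=p[np.isfinite(p).all(1)]
    for _ in range(3):
        A=np.c_[p[:,:2]-[.488,-.056],np.ones(len(p))];k=np.linalg.lstsq(A,p[:,2],rcond=None)[0];e=p[:,2]-A@k;p=p[abs(e)<2.5*e.std()]
    print(len(p),np.round(k,4),e.std());return k
x=np.array([np.cos(.124),np.sin(.124)]);y=np.array([-x[1],x[0]])
d=P[...,:2]-[.4879,-.0562];X=d@x;Y=d@y   # table frame + 2.5ish
pl=(abs(X)<.07)&(abs(Y)<.11)&(P[...,2]>.03)&(P[...,2]<.05)
be=(abs(X)<.13)&(abs(Y)<.2)&((abs(X)>.09)|(abs(Y)>.13))&(abs(P[...,2])<.01)&(P[...,0]>.38)&(P[...,0]<.57)
kp=fit(pl);kb=fit(be);dk=kp-kb
print('tilt table mrad',1e3*dk[:2]@x,1e3*dk[:2]@y)
for n,p in [('L',(.4264,.0296)),('R',(.4494,-.1544)),('B',(.5361,-.052))]: print(n,dk@[p[0]-.488,p[1]+.056,1])
print('tray',w(s,222.4,302,.024), [np.round(w(s,200+a/4,235+b/4,.024),3).tolist() for a,b in[(40,207),(120,197),(140,328),(58,341)]])
E
```

```text
t 0.1 tcp [ 0.1237 -0.5356  0.2308] toolx [ 0.225 -0.974 -0.001] tooly [-0.     0.001 -1.   ] j6 [-1.43  0.35  1.65 -0.    1.14 -0.08] F [ 0.2 -0.5 -0.5] g 1.001
disc 312.3539733886719 262.37017822265625 17.530376434326172 18.008821487426758 bub 313.15754402665397 258.15278438838646 wt 17.508333333333333 offset mm table 10.80437786566792 -3.145643058803451 ringw [0.52161375 0.02865054 0.054     ]
[[103  95  97 109 117 123 132 141 157 166 174 184 191 196 203 209 212 212
  211 209]
 [176 187 197 205 213 215 217 206 202 205 201 204 209 207 205 204 202 201
  202 201]
 [206 205 205 207 195 197 202 157 143 151 146 167 192 196 198 202 201 200
  199 200]
 [200 201 204 204 140 134 136 129 144 127 133 139 137 138 163 188 201 203
  199 200]
 [200 203 201 182 141 111  83  77  83  82  81  81  88 107 120 142 181 201
  201 199]
 [202 202 173 153 104  77  89  90  86  94 109 100  86  85  90 123 148 184
  202 201]
 [201 175 130  93  87  91  92  86 113 152 182 162 117  92  88  69 121 159
  185 201]
 [174 149  99  78  91  92  91  87 186 211 208 218 184 118  88  91  69 119
  151 189]
 [141 107  81  92  9
[... 1085 characters left out ...]
 [202 206 188 167 157 119 101 100  95  92  92  98  99 110 154 170 161 188
  203 201]
 [199 200 203 208 175 157 164 142 123 116 119 138 140 149 169 196 206 203
  200 199]
 [199 199 200 201 205 208 200 172 163 167 172 178 170 193 205 203 201 200
  199 199]
 [199 199 199 199 200 201 202 205 206 206 206 206 204 202 201 199 199 199
  199 199]]
3436 [ 0.0183 -0.0022  0.0429] 0.0032215539263436527
4291 [ 0.0003 -0.0006  0.001 ] 0.0034033745920720145
tilt table mrad 17.588939743530908 -3.8070293915012603
L 0.0405891080310149
R 0.041296210620153304
B 0.04268620547799276
tray [0.41150898 0.26318262 0.024     ] [[0.451, 0.298, 0.024], [0.459, 0.245, 0.024], [0.373, 0.228, 0.024], [0.363, 0.282, 0.024]]
```

The depth-plane tilt (17.6, −3.8 mrad) agrees with the bubble, which gives (21.6, −6.3). The plan is back knob about 1.24 rad anticlockwise, left knob about 0.91 rad clockwise, and right knob left alone.

```bash
python3 -m jog '[[[-0.73,0,0.98],[0,0,0],62],[[-0.73,0,0.98],[0,0,0],62],[[-0.73,0,0.98],[0,0,0],62],[[-0.73,0,0.98],[0,0,0],62],[[-0.73,0,0.98],[0,0,0],62],[[-0.73,0,0.98],[0,0,0],62],[[-0.73,0,0.98],[0,0,0],62],[[-0.73,0,0.98],[0,0,0],62],[[-0.73,0,0.98],[0,0,0],62],[[-0.73,0,0.98],[0,0,0],62],[[-0.73,0,0.98],[0,0,0],62],[[-0.73,0,0.98],[0,0,0],62],[[-0.73,0,0.98],[0,0,0],62],[[-0.73,0,0.98],[0,0,0],62],[[-0.73,0,0.98],[0,0,0],62],[[-0.73,0,0.98],[0,0,0],62],[[-0.73,0,0.98],[0,0,0],62],[[-0.73,0,0.98],[0,0,0],62],[[-0.73,0,0.98],[0,0,0],62],[[-0.73,0,0.98],[0,0,0],62]]' 40
python3 -m jog '[[[-0.73,0,0.98],[0,0,0],62],[[-0.73,0,0.98],[0,0,0],62],[[-0.73,0,0.98],[0,0,0],62],[[-0.73,0,0.98],[0,0,0],62],[[-0.73,0,0.98],[0,0,0],62],[[-0.73,0,0.98],[0,0,0],62],[[0,0,0],[0,1,0],62],[[0,0.6,0],[0,1,0],62],[[0,1,0],[0,1,0],62],[[0,1,0],[0,1,0],62],[[0,1,0],[0,1,0],62],[[0,1,0],[0,1,0],62],[[0,0,0],[0,0,0],62],[[0,0,0],[0,0,0],62]]'
python3 - <<'E'
from h import *
togo((0.537,-0.051,.060))
s=snap('scene');cv2.imwrite('pics/sc1.png',s['pixels'])
E
```

```text
t: 1.77
eef_pos: [0.4405, -0.1621, 0.2311]
eef_rot: [-1.308, 1.041, -1.04]
contact_force: [-0.3, -0.5, -0.1]
grip_width: 0.621
t: 2.93
eef_pos: [0.5344, -0.0514, 0.1389]
eef_rot: [-1.012, 1.478, -1.475]
contact_force: [-0.4, -0.0, 0.7]
grip_width: 0.618
t 2.93 tcp [ 0.5344 -0.0514  0.1389] toolx [-0.362 -0.932  0.   ] tooly [-0.002  0.    -1.   ] j6 [-0.18  0.44  1.77 -0.    0.93  1.76] F [-0.4 -0.   0.7] g 0.618
shift units [-0.06  3.94  0.12]
```

View pics/sc1.png

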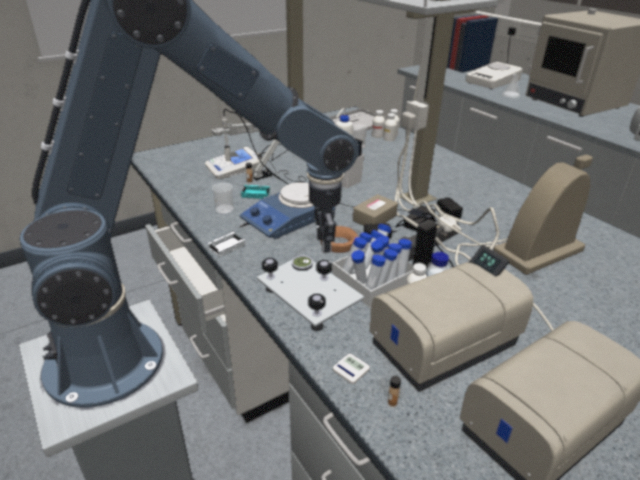

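The scene view shows the gripper at (327,240), right above the back knob at (324,267). The tray is on the bench at (227,243), and nothing is in the way of going down and gripping the knob.

```bash
python3 -m jog '[[[-0.06,1,0.12],[0,0,0],62],[[0,1,0],[0,0,0],62],[[0,1,0],[0,0,0],62],[[0,0.8,0],[0,0,0],62],[[0,0.4,0],[0,0,0],62],[[0,0,0],[0,0,0],62],[[0,0,0],[0,0,0],30],[[0,0,0],[0,0,0],30],[[0,0,0],[0,0,0],30],[[0,0,0],[0,0,0],30],[[0,0,0],[0,0,0],30],[[0,0,0],[0,0,0],30]]' 40; python3 -c "
from h import *
state()"
```

```text
t: 3.98
eef_pos: [0.5385, -0.051, 0.0566]
eef_rot: [-1.007, 1.477, -1.479]
contact_force: [0.7, 5.7, 7.7]
grip_width: 0.458
t 3.98 tcp [ 0.5385 -0.051   0.0566] toolx [-0.364 -0.931 -0.001] tooly [ 0.003 -0.    -1.   ] j6 [-0.18  0.58  1.8   0.    0.76  1.76] F [0.7 5.7 7.7] g 0.458
```

```bash
python3 -m jog '[[[0,0,0],[0,-0.8,0],30],[[0,0,0],[0,-0.8,0],30],[[0,0,0],[0,-0.8,0],30],[[0,0,0],[0,-0.8,0],30],[[0,0,0],[0,-0.8,0],30],[[0,0,0],[0,-0.8,0],30],[[0,0,0],[0,-0.8,0],30],[[0,0,0],[0,-0.8,0],30],[[0,0,0],[0,-0.8,0],30],[[0,0,0],[0,-0.8,0],30],[[0,0,0],[0,-0.8,0],30],[[0,0,0],[0,-0.8,0],30],[[0,0,0],[0,-0.8,0],30],[[0,0,0],[0,-0.8,0],30],[[0,0,0],[0,-0.8,0],30],[[0,0,0],[0,-0.4,0],30],[[0,0,0],[0,0,0],30],[[0,0,0],[0,0,0],30]]'
python3 -c "
from h import *
state()"
python3 -m jog '[[[0,0,0],[0,0,0],60],[[0,0,0],[0,0,0],60],[[0,0,0],[0,0,0],60],[[0,-0.5,0],[0,0,0],60],[[0,-1,0],[0,0,0],60],[[0,-1,0],[0,0,0],60],[[0,-1,0],[0,0,0],60],[[0,0,0],[0,0,0],60]]'
python3 - <<'E'
from h import *
togo((0.4265,0.029,.055))
s=snap('top');bubble(s)
s2=snap('scene')
u,v=px(s2,(.5216,.0287,.054));u,v=int(u),int(v)
i=s['pixels'];a=cv2.resize(i[235:325,280:400],(800,600),interpolation=cv2.INTER_CUBIC)
b=cv2.resize(s2['pixels'][v-15:v+15,u-20:u+20],(320,240),interpolation=cv2.INTER_CUBIC);a[360:,480:]=b
cv2.imwrite('pics/c2.png',a)
E
```

```text
t: 5.48
eef_pos: [0.5395, -0.0513, 0.0567]
eef_rot: [-1.499, 0.546, -0.554]
contact_force: [5.0, 4.9, 4.3]
grip_width: 0.458
t 5.48 tcp [ 0.5395 -0.0513  0.0567] toolx [ 0.763 -0.647  0.004] tooly [ 0.005 -0.001 -1.   ] j6 [-0.18  0.58  1.8   0.    0.76  0.52] F [5.  4.9 4.3] g 0.458
t: 6.15
eef_pos: [0.5393, -0.0516, 0.1295]
eef_rot: [-1.499, 0.546, -0.555]
contact_force: [0.6, 0.1, 0.3]
grip_width: 0.603
t 6.15 tcp [ 0.5393 -0.0516  0.1295] toolx [ 0.762 -0.647  0.005] tooly [ 0.005 -0.001 -1.   ] j6 [-0.18  0.46  1.77 -0.    0.91  0.52] F [0.6 0.1 0.3] g 0.603
shift units [-6.92  3.69 -0.59]
disc 311.8719482421875 262.20068359375 16.109411239624023 18.636899948120117 bub 313.91545687446626 261.60162254483345 wt 19.516666666666666 offset mm table 1.0543123072183822 -5.474524892601332 ringw [0.5220211  0.02992453 0.054     ]
```

View pics/c2.png

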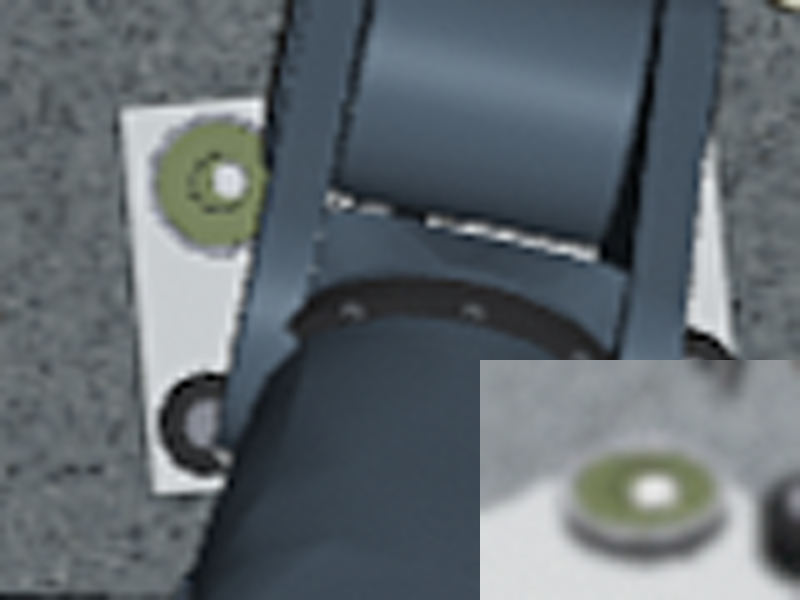

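After the back knob turn, the bubble in the crop is at (229,181) and the ring at (212,182). It is centred front to back and still off to the right. The left knob comes next, clockwise.

```bash
python3 -m jog '[[[-1,0,-0.1],[0,0,0],62],[[-1,0,-0.1],[0,0,0],62],[[-1,0,-0.1],[0,0,0],62],[[-1,0,-0.1],[0,0,0],62],[[-1,0,-0.1],[0,0,0],62],[[-1,0,0],[0,0,0],62],[[-0.92,0,0],[0,0,0],62],[[0,1,0],[0,0,0],62],[[0,1,0],[0,0,0],62],[[0,1,0],[0,0,0],62],[[0,0.7,0],[0,0,0],62],[[0,0,0],[0,0,0],62],[[0,0,0],[0,0,0],30],[[0,0,0],[0,0,0],30],[[0,0,0],[0,0,0],30],[[0,0,0],[0,0,0],30],[[0,0,0],[0,0,0],30],[[0,0,0],[0,0,0],30]]'
python3 -m jog '[[[0,0,0],[0,0.8,0],30],[[0,0,0],[0,0.8,0],30],[[0,0,0],[0,0.8,0],30],[[0,0,0],[0,0.8,0],30],[[0,0,0],[0,0.8,0],30],[[0,0,0],[0,0.8,0],30],[[0,0,0],[0,0.8,0],30],[[0,0,0],[0,0.8,0],30],[[0,0,0],[0,0.8,0],30],[[0,0,0],[0,0.8,0],30],[[0,0,0],[0,0.8,0],30],[[0,0,0],[0,0.7,0],30],[[0,0,0],[0,0,0],30],[[0,0,0],[0,0,0],30],[[0,0,0],[0,0,0],60],[[0,0,0],[0,0,0],60],[[0,0,0],[0,0,0],60]]'
python3 - <<'E'
from h import *
state();s=snap('top')
a=cv2.resize(s['pixels'][235:325,280:400],(800,600),interpolation=cv2.INTER_CUBIC)
cv2.imwrite('pics/c3.png',a);bubble(s)
E
```

```text
t: 7.75
eef_pos: [0.4266, 0.0302, 0.052]
eef_rot: [-1.499, 0.549, -0.553]
contact_force: [5.3, -6.0, -9.5]
grip_width: 0.456
t: 9.17
eef_pos: [0.4254, 0.0307, 0.0515]
eef_rot: [-1.17, 1.27, -1.269]
contact_force: [0.5, -0.2, -0.3]
grip_width: 0.599
t 9.17 tcp [0.4254 0.0307 0.0515] toolx [-0.082 -0.997  0.   ] tooly [-0. -0. -1.] j6 [-0.04  0.44  2.09 -0.    0.61  1.62] F [ 0.5 -0.2 -0.3] g 0.599
disc 312.6060485839844 262.08941650390625 17.740798950195312 17.825206756591797 bub 313.1650717703349 262.8062200956938 wt 20.9 offset mm table -2.008026982070836 -1.2780957643283961 ringw [0.52236795 0.02801218 0.054     ]
```

View pics/c3.png

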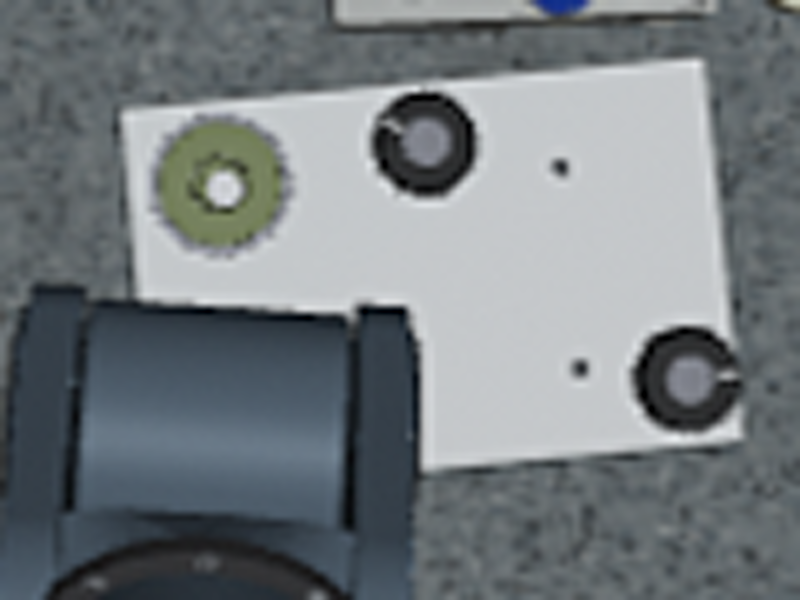

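```bash
python3 -m jog '[[[0,-1,0],[0,0,0],60],[[0,-1,0],[0,0,0],60],[[0,-1,0],[0,0,0],60],[[0,-1,0],[0,0,0],60],[[0,0,0],[0,0,0],60],[[0,0,0],[0,0,0],60],[[0,0,0],[0,0,0],60],[[0,0,0],[0,0,0],60]]'
cat >> h.py <<'E'
from scipy.optimize import least_squares
def ringfit(s,cu,cv_):
    """circle of radius 10.5 mm fitted to dark ring pixels of (averaged) picture; returns centre px"""
    g=s['pixels'].astype(float).sum(2);k=590.37/1.545*.0105
    U,V=np.meshgrid(np.arange(640),np.arange(480));D=np.hypot(U-cu,V-cv_)
    base=np.median(g[D<7]);wt=np.clip(base-g-12,0,150)*(D<6.5)
    m=wt>0;f=lambda p:np.sqrt(wt[m])*(np.hypot(U[m]-p[0],V[m]-p[1])-p[2])
    q=least_squares(f,[cu,cv_,k],loss='soft_l1').x;print('ring px',np.round(q,2),m.sum());return q[:2]
def level(yaw=.124,n=3):
    for _ in range(n):
        s=snap('top');bubble(s,yaw)
E
python3 - <<'E'
from h import *
sh=[]
for _ in range(4):
    s=snap('top');bubble(s);ringfit(s,312.4,262.3)
s2=snap('scene');i=s['pixels']
a=np.zeros((400,800,3),np.uint8);a[:,:400]=cv2.resize(i[250:275,300:325],(400,400),interpolation=cv2.INTER_CUBIC)
u,v=map(int,px(s2,(.5222,.0285,.054)))
a[:,400:]=cv2.resize(s2['pixels'][v-15:v+15,u-15:u+15],(400,400),interpolation=cv2.INTER_CUBIC)
cv2.imwrite('pics/c4.png',a)
E
```

```text
t: 9.88
eef_pos: [0.425, 0.0308, 0.1305]
eef_rot: [-1.17, 1.271, -1.269]
contact_force: [0.4, -0.4, -0.5]
grip_width: 0.599
disc 312.6060485839844 262.08941650390625 17.740798950195312 17.825206756591797 bub 313.08415841584156 262.71947194719473 wt 20.200000000000003 offset mm table -1.7617365131318454 -1.0888812752340484 ringw [0.52236795 0.02801218 0.054     ]
ring px [312.73 262.21   4.08] 44
disc 312.6060485839844 262.08941650390625 17.740798950195312 17.825206756591797 bub 313.08450123660344 262.719703215169 wt 20.21666666666667 offset mm table -1.762424725779696 -1.0897169193323104 ringw [0.52236795 0.02801218 0.054     ]
ring px [312.72 262.2    4.07] 44
disc 312.6060485839844 262.08941650390625 17.740798950195312 17.825206756591797 bub 313.08443163097206 262.7215815485997 wt 20.23333333333333 offset mm table -1.7673047373245718 -1.0890675304281503 ringw [0.52236795 0.02801218 0.054     ]
ring px [312.71 262.2    4.08] 44
disc 312.60101318359375 262.0596923828125 17.785879135131836 17.837434768676758 bub 313.08446641944784 262.7239390193655 wt 20.225 offset mm table -1.852224995751948 -1.0942901575557995 ringw [0.5224454 0.0280276 0.054    ]
ring px [312.73 262.2    4.08] 44
```

View pics/c4.png

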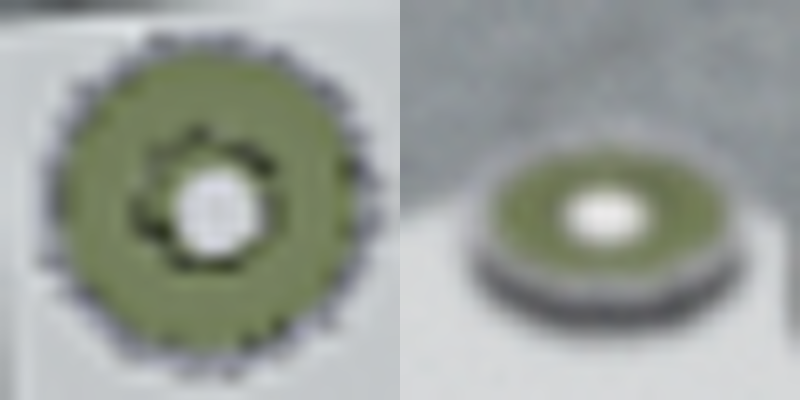

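The fitted ring centre and the crop put the bubble about 1.7–2 mm off, toward the front right. That's inside the ring with about 1 mm of margin, so I'll lower the right knob slightly by turning it 0.4 rad anticlockwise to centre it.

```bash
python3 -m jog '[[[1,0,0.22],[0,0,0],62],[[1,0,0.22],[0,0,0],62],[[1,0,0.22],[0,0,0],62],[[1,0,0.22],[0,0,0],62],[[1,0,0.22],[0,0,0],62],[[1,0,0.22],[0,0,0],62],[[1,0,0.22],[0,0,0],62],[[1,0,0.22],[0,0,0],62],[[1,0,0.22],[0,0,0],62],[[0.15,0,0],[0,0,0],62],[[0,1,0],[0,0,0],62],[[0,1,0],[0,0,0],62],[[0,1,0],[0,0,0],62],[[0,0.88,0],[0,0,0],62],[[0,0,0],[0,0,0],62],[[0,0,0],[0,0,0],30],[[0,0,0],[0,0,0],30],[[0,0,0],[0,0,0],30],[[0,0,0],[0,0,0],30],[[0,0,0],[0,0,0],30]]'
python3 -m jog '[[[0,0,0],[0,0,0],30],[[0,0,0],[0,-0.8,0],30],[[0,0,0],[0,-0.8,0],30],[[0,0,0],[0,-0.8,0],30],[[0,0,0],[0,-0.8,0],30],[[0,0,0],[0,-0.8,0],30],[[0,0,0],[0,0,0],30],[[0,0,0],[0,0,0],30],[[0,0,0],[0,0,0],60],[[0,0,0],[0,0,0],60],[[0,0,0],[0,0,0],60],[[0,-1,0],[0,0,0],60],[[0,-1,0],[0,0,0],60],[[0,-1,0],[0,0,0],60],[[0,-1,0],[0,0,0],60],[[0,-1,0],[0,0,0],60],[[0,0,0],[0,0,0],60],[[0,0,0],[0,0,0],60],[[0,0,0],[0,0,0],60],[[0,0,0],[0,0,0],60]]'
python3 - <<'E'
from h import *
s=snap('top');bubble(s);ringfit(s,312.4,262.3)
i=s['pixels']
for n,p in [('L',(311,299)),('B',(344,257)),('R',(383,292))]:
    # knob centre: centroid of dark blob
    m=np.zeros((480,640),np.uint8);cv2.circle(m,p,12,1,-1);k=(i.sum(2)<240)&(m>0);V,U=np.nonzero(cv2.fillPoly(np.zeros_like(m),[cv2.convexHull(np.argwhere(k)[:,::-1].astype(np.int32))],1)) if k.any() else ([0],[0])
    print(n,np.mean(U),np.mean(V),np.round(w(s,np.mean(U),np.mean(V),.084),4))
togo((.4115,.2635,.15),np.pi/2+.142)
a=cv2.resize(i[235:325,200:400],(800,360),interpolation=cv2.INTER_CUBIC)
cv2.imwrite('pics/c5.png',a)
E
```

```text
t: 11.8
eef_pos: [0.4498, -0.1545, 0.0541]
eef_rot: [-1.168, 1.27, -1.27]
contact_force: [-0.5, 5.7, -3.7]
grip_width: 0.457
t: 13.47
eef_pos: [0.4494, -0.1547, 0.1529]
eef_rot: [-1.343, 0.974, -0.972]
contact_force: [0.3, 0.7, 0.5]
grip_width: 0.6
disc 312.6514587402344 262.19097900390625 17.676589965820312 17.918556213378906 bub 312.58622062923143 262.352449223417 wt 20.924999999999997 offset mm table -0.4048319237282235 0.21020210386850088 ringw [0.52210544 0.02788571 0.054     ]
ring px [312.58 262.15   4.04] 47
L 310.363309352518 300.4496402877698 [0.4227 0.0311 0.084 ]
B 343.22872340425533 256.0159574468085 [ 0.5387 -0.05    0.084 ]
R 381.6181818181818 292.18701298701296 [ 0.4488 -0.1506  0.084 ]
t 13.52 tcp [ 0.4495 -0.1547  0.1529] toolx [ 0.311 -0.95  -0.001] tooly [-0.001  0.001 -1.   ] j6 [-0.43  0.32  1.92 -0.    0.9   0.82] F [ 0.3  0.4 -0.2] g 0.601
shift units [-20.46   0.16   4.71]
turn (tool y units; + about tool y) 1.75 level err rad [ 0.0011  0.     -0.001 ]
```

View pics/c5.png

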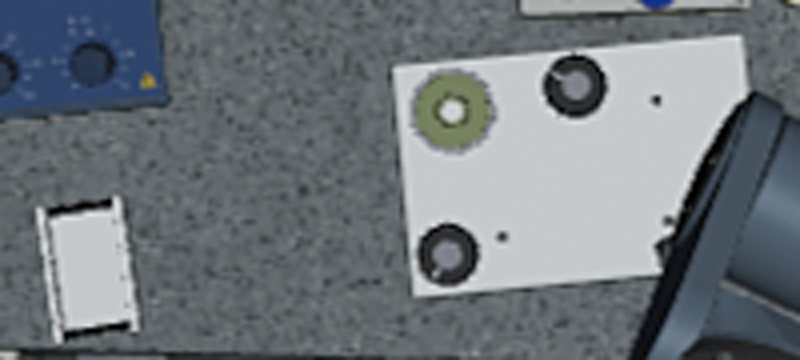

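The bubble now rests in the ring, about 0.5 mm off centre. Next I'll go above the tray, aligning to its yaw of about 0.18 rad, and open the gripper.

```bash
python3 -m jog '[[[-1,0,0.23],[0,0,0],80],[[-1,0,0.23],[0,0,0],100],[[-1,0,0.23],[0,0,0],100],[[-1,0,0.23],[0,0,0],100],[[-1,0,0.23],[0,0,0],100],[[-1,0,0.23],[0,0,0],100],[[-1,0,0.23],[0,0,0],100],[[-1,0,0.23],[0,0,0],100],[[-1,0,0.23],[0,0,0],100],[[-1,0,0.23],[0,0,0],100],[[-1,0,0.23],[0,0,0],100],[[-1,0,0.23],[0,0,0],100],[[-1,0,0.23],[0,0,0],100],[[-1,0,0.23],[0,0,0],100],[[-1,0,0.23],[0,0,0],100],[[-1,0,0.23],[0,0,0],100],[[-1,0,0.23],[0,0,0],100],[[-1,0,0.23],[0,0,0],100],[[-1,0,0.23],[0,0,0],100],[[-1,0,0.23],[0,0,0],100]]'
python3 -m jog '[[[-0.46,0,0.11],[0,0.68,0],100],[[0,0.5,0],[0,0.68,0],100],[[0,1,0],[0,0,0],100],[[0,1,0],[0,0,0],100],[[0,1,0],[0,0,0],100],[[0,0.5,0],[0,0,0],100],[[0,0,0],[0,0,0],100],[[0,0,0],[0,0,0],100]]'
python3 - <<'E'
from h import *
togo((.4115,.2633,.004),np.pi/2+.18)
s=snap('scene');snap('top');cv2.imwrite('pics/c6.png',cv2.resize(s['pixels'][170:300,140:313],(800,600),interpolation=cv2.INTER_CUBIC))
E
```

```text
t: 15.18
eef_pos: [0.4122, 0.2548, 0.153]
eef_rot: [-1.344, 0.973, -0.973]
contact_force: [0.3, 0.3, 0.7]
grip_width: 1.001
t: 15.85
eef_pos: [0.4118, 0.2632, 0.0736]
eef_rot: [-1.29, 1.076, -1.075]
contact_force: [0.3, -0.0, 0.3]
grip_width: 1.002
t 15.85 tcp [0.4118 0.2632 0.0736] toolx [ 0.18  -0.984  0.   ] tooly [-0.001 -0.    -1.   ] j6 [0.47 0.48 1.93 0.   0.73 1.86] F [ 0.3 -0.   0.3] g 1.002
shift units [-0.01  3.48 -0.01]
turn (tool y units; + about tool y) 0.01 level err rad [0.0011 0.     0.0003]
```

View pics/c6.png

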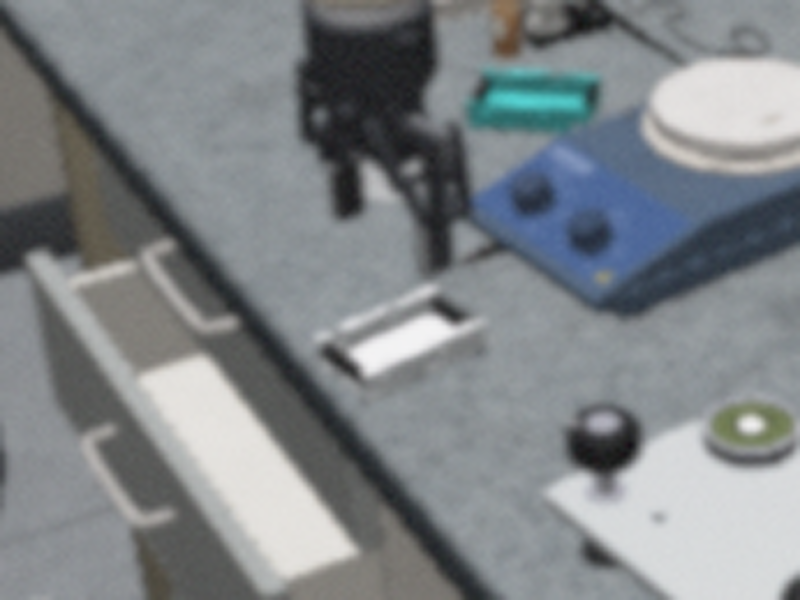

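The open gripper straddles the grey tray: tips at (345,200) and (435,260) in the crop, tray at (400,335). The height gap fits, so I'll go down, grip and lift.

```bash
python3 -m jog '[[[0,1,0],[0,0,0],100],[[0,1,0],[0,0,0],100],[[0,1,0],[0,0,0],100],[[0,0.48,0],[0,0,0],100],[[0,0,0],[0,0,0],100],[[0,0,0],[0,0,0],40],[[0,0,0],[0,0,0],40],[[0,0,0],[0,0,0],40],[[0,0,0],[0,0,0],40],[[0,0,0],[0,0,0],40],[[0,0,0],[0,0,0],40],[[0,0,0],[0,0,0],40]]' 35
python3 -c "
from h import *
state()"
```

```text
t: 16.95
eef_pos: [0.4127, 0.2637, 0.0056]
eef_rot: [-1.287, 1.074, -1.075]
contact_force: [-0.3, -0.0, 6.5]
grip_width: 0.643
t 16.95 tcp [0.4127 0.2637 0.0056] toolx [ 0.18  -0.984 -0.001] tooly [ 0.002  0.001 -1.   ] j6 [0.47 0.61 1.95 0.   0.58 1.86] F [-0.3 -0.   6.5] g 0.643
```

```bash
python3 -m jog '[[[0,-0.3,0],[0,0,0],40],[[0,-0.8,0],[0,0,0],40],[[0,-1,0],[0,0,0],40],[[0,-1,0],[0,0,0],40],[[0,-1,0],[0,0,0],40],[[0,-1,0],[0,0,0],40],[[0,-1,0],[0,0,0],40],[[0,-0.9,0],[0,0.25,0],40],[[0,0,0],[0,0.25,0],40]]'
python3 -m jog '[[[0.5,0,0.05],[0,0,0],40],[[0.9,0,0.02],[0,0,0],40],[[1,0,0.02],[0,0,0],40],[[1,0,0.02],[0,0,0],40],[[1,0,0.02],[0,0,0],40],[[1,0,0.02],[0,0,0],40],[[1,0,0.02],[0,0,0],40],[[1,0,0.02],[0,0,0],40],[[1,0,0.02],[0,0,0],40],[[1,0,0.02],[0,0,0],40],[[1,0,0.02],[0,0,0],40],[[1,0,0.02],[0,0,0],40],[[1,0,0.02],[0,0,0],40],[[1,0,0.02],[0,0,0],40],[[1,0,0.04],[0,0,0],40],[[1,0,0.04],[0,0,0],40],[[0.6,0,0.03],[0,0,0],40],[[0.3,0,0],[0,0,0],40],[[0,0,0],[0,0,0],40],[[0,0,0],[0,0,0],40]]'
python3 - <<'E'
from h import *
togo((.4635,-.059,.0486),np.pi/2+.1287)
s=snap('scene');snap('top');u,v=map(int,px(s,(.4635,-.059,.1)))
cv2.imwrite('pics/c7.png',cv2.resize(s['pixels'][v-75:v+75,u-100:u+100],(800,600),interpolation=cv2.INTER_CUBIC));print(u,v)
E
```

```text
t: 17.7
eef_pos: [0.4132, 0.264, 0.1482]
eef_rot: [-1.262, 1.11, -1.114]
contact_force: [1.4, -0.1, -1.6]
grip_width: 0.645
t: 19.37
eef_pos: [0.4624, -0.0585, 0.144]
eef_rot: [-1.268, 1.113, -1.112]
contact_force: [-0.4, 0.6, -2.9]
grip_width: 0.646
t 19.37 tcp [ 0.4624 -0.0585  0.144 ] toolx [ 0.13  -0.991 -0.   ] tooly [-0.001  0.    -1.   ] j6 [-0.23  0.32  1.95  0.    0.87  1.21] F [-0.4  0.6 -2.9] g 0.646
shift units [0.03 4.77 0.06]
turn (tool y units; + about tool y) 0.02 level err rad [ 0.0005  0.     -0.0003]
300 270
```

View pics/c7.png

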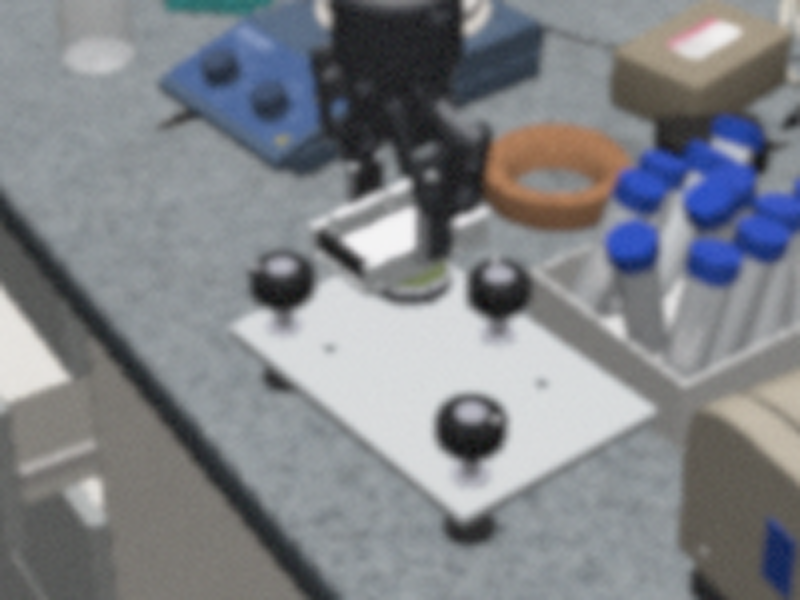

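```bash
python3 -m jog '[[[0,0.6,0],[0,0,0],40],[[0,0.9,0],[0,0,0],40],[[0,0.9,0],[0,0,0],40],[[0,0.9,0],[0,0,0],40],[[0,0.6,0],[0,0,0],40],[[0,0.3,0],[0,0,0],40],[[0,0.15,0],[0,0,0],40],[[0,0.1,0],[0,0,0],40],[[0,0.05,0],[0,0,0],40],[[0,0,0],[0,0,0],40],[[0,0,0],[0,0,0],40]]'
python3 -m jog '[[[0,0.05,0],[0,0,0],40],[[0,0,0],[0,0,0],40],[[0,0.05,0],[0,0,0],40],[[0,0,0],[0,0,0],40]]'
python3 -m jog '[[[0,0.05,0],[0,0,0],40],[[0,0,0],[0,0,0],40]]'
```

```text
t: 20.38
eef_pos: [0.463, -0.0588, 0.0546]
eef_rot: [-1.268, 1.112, -1.113]
contact_force: [-0.1, 0.4, -2.2]
grip_width: 0.646
t: 20.72
eef_pos: [0.4627, -0.0588, 0.0521]
eef_rot: [-1.268, 1.112, -1.112]
contact_force: [0.7, -0.5, -2.3]
grip_width: 0.646
t: 20.88
eef_pos: [0.4627, -0.0588, 0.051]
eef_rot: [-1.268, 1.112, -1.112]
contact_force: [0.3, -0.3, -2.5]
grip_width: 0.641
```

```bash
for i in 1 2 3; do python3 -m jog '[[[0,0.05,0],[0,0,0],40],[[0,0,0],[0,0,0],40]]' | grep -E 'pos|force'; done
```

```text
eef_pos: [0.4627, -0.0588, 0.0499]
contact_force: [0.4, -0.1, -2.2]
eef_pos: [0.4627, -0.0588, 0.0489]
contact_force: [-0.4, -0.8, -1.6]
eef_pos: [0.4627, -0.0588, 0.0479]
contact_force: [-0.2, -0.1, -2.2]
```

```bash
for i in 1 2 3; do python3 -m jog '[[[0,0.03,0],[0,0,0],40],[[0,0,0],[0,0,0],40]]' | grep -E 'pos|force'; done
```

```text
eef_pos: [0.4627, -0.0588, 0.0474]
contact_force: [-1.3, -0.3, -2.1]
eef_pos: [0.4628, -0.0588, 0.0469]
contact_force: [-1.0, -0.2, -1.6]
eef_pos: [0.4628, -0.0588, 0.0467]
contact_force: [-2.9, 0.3, 6.9]
```

Contact registered at about 9 N. Now I'll release with a small opening, then lift straight up.

```bash
python3 -m jog '[[[0,0,0],[0,0,0],40],[[0,0,0],[0,0,0],68],[[0,0,0],[0,0,0],74],[[0,0,0],[0,0,0],80],[[0,0,0],[0,0,0],84],[[0,0,0],[0,0,0],84],[[0,-0.3,0],[0,0,0],84],[[0,-0.8,0],[0,0,0],84],[[0,-1,0],[0,0,0],84],[[0,-1,0],[0,0,0],84],[[0,-1,0],[0,0,0],84],[[0,-1,0],[0,0,0],84],[[0,-1,0],[0,0,0],84],[[0,-1,0],[0,0,0],84]]'
python3 -m jog '[[[1,0,0],[0,0,0],84],[[1,0,0],[0,0,0],84],[[1,0,0],[0,0,0],84],[[1,0,0],[0,0,0],84],[[1,0,0],[0,0,0],84],[[1,0,0],[0,0,0],84],[[1,0,0],[0,0,0],84],[[1,0,0],[0,0,0],84],[[1,0,0],[0,0,0],84],[[1,0,0],[0,0,0],84],[[1,0,0],[0,0,0],84],[[1,0,0],[0,0,0],84],[[1,0,0],[0,0,0],84],[[1,0,0],[0,0,0],84],[[0,0,0],[0,0,0],84],[[0,0,0],[0,0,0],84]]'
python3 - <<'E'
from h import *
state();s=snap('top');bubble(s,.1287);ringfit(s,312.4,262.3);s2=snap('scene')
a=np.zeros((600,800,3),np.uint8)
a[:,:400]=cv2.resize(s['pixels'][238:322,290:396],(400,600)) if 0 else 0
a[:300,:400]=cv2.resize(s['pixels'][240:315,292:392],(400,300),interpolation=cv2.INTER_CUBIC)
u,v=map(int,px(s2,(.4635,-.059,.05)))
a[:,400:]=cv2.resize(s2['pixels'][v-60:v+60,u-40:u+40],(400,600),interpolation=cv2.INTER_CUBIC)
a[300:,:300]=cv2.resize(s['pixels'][250:275,300:325],(300,300),interpolation=cv2.INTER_CUBIC)
cv2.imwrite('pics/c8.png',a)
E
```

```text
t: 23.05
eef_pos: [0.4625, -0.0588, 0.1897]
eef_rot: [-1.268, 1.112, -1.112]
contact_force: [0.7, 0.0, 0.4]
grip_width: 0.844
t: 24.38
eef_pos: [0.499, -0.3368, 0.1883]
eef_rot: [-1.268, 1.113, -1.113]
contact_force: [-0.7, 0.5, 0.1]
grip_width: 0.841
t 24.38 tcp [ 0.499  -0.3368  0.1883] toolx [ 0.129 -0.992 -0.   ] tooly [-0.  0. -1.] j6 [-0.67  0.49  1.55  0.    1.1   0.77] F [-0.7  0.5  0.1] g 0.841
disc 312.6452331542969 262.1991882324219 17.681264877319336 17.891462326049805 bub 312.5697226502311 262.35824345146375 wt 21.633333333333333 offset mm table -0.39486458070290625 0.23822527103446572 ringw [0.52208348 0.02790138 0.054     ]
ring px [312.57 262.15   4.04] 49
```

View pics/c8.png

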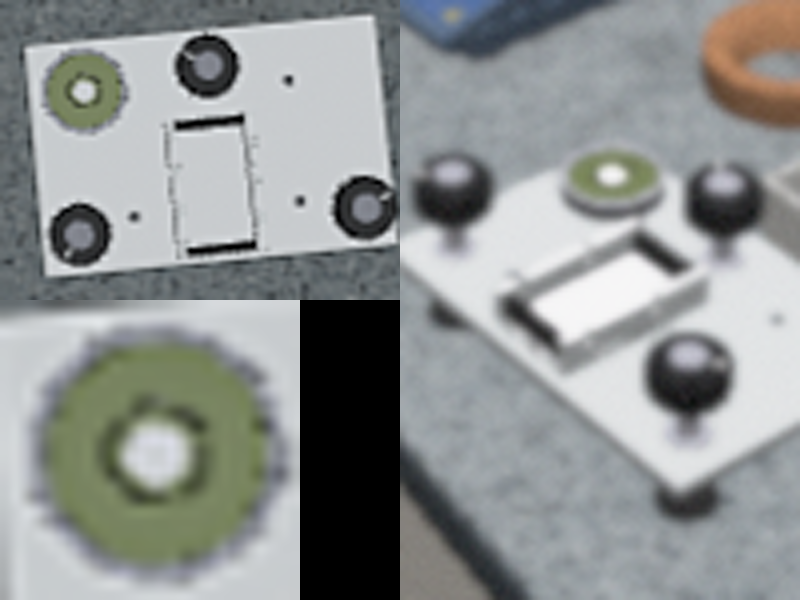

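The tray lies flat on the plate between the knobs, within about 4 mm of the marked point. The bubble is centred in the ring and the arm is clear, so I'm handing in.

```bash
python3 -c "
from h import *
print(r.hand_in())"
```

```text
the job is handed in; nothing more can be done
None
```

The table is level, the grey casting tray is flat on the middle of the plate, and I handed the job in at about 24.5 s of the 72 s allowed. No verdict was reported.

- **Levelling:** I turned the back knob 1.24 rad anticlockwise, the left knob 0.95 rad clockwise and the right knob 0.4 rad anticlockwise. The bubble started about 11 mm off and ended about 0.5 mm from the ring's centre. It stayed there after the tray was set down.
- **Tray:** I gripped it across its width and set it down slowly; the wrist force changed by about 9 N at contact. In the top view its middle is within about 4 mm of the marked point. It looks flat and open side up between the knobs.
- **End state:** the gripper is about 0.28 m to the right of the tray, touching nothing. I moved nothing but the table knobs and the tray, but I didn't re-measure the timer, vial or bottle at the end.
- **Disagreement:** the first depth-plane tilt (17.6, −3.8 mrad) came out a little smaller than the bubble reading (21.6, −6.3 mrad). I went by the bubble.

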